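Bring a bead box to the feeder notch

ROBOT

A 6-joint arm with a two-finger parallel gripper is mounted at the origin on the work surface. World frame = base frame: x ahead of the robot, y to its left, z up, the work surface at z = 0. Lengths are in m, angles in rad, forces in N, time in s.
With the tool pointing down it reaches from about 0.35 to 0.8 m from the base axis. Payload 7.3 kg.
Tool frame: the origin (TCP) lies between the finger pads; the fingertips stand 25 mm ahead of it and the grasp point (between the pads) lies 6 mm ahead of it (r.tip_extent is the distance from the TCP to the fingertips, in m); z points along the fingers, y is the line along which they close (so a half turn about z gives the same grasp; the last joint's range is limited). The gripper opens to 85 mm and grips with 20 to 120 N. Pads are 22 mm wide; open, the fingers measure 114 mm over their backs; the gripper's body (76 mm by 85 mm) begins 54 mm behind the grasp point. The pads swing forward as they close: fully open they stand 13 mm farther back than shut.
Start: joints at [1.033, 0.342, 1.524, -0, 1.275, -0.146], TCP at [0.2, 0.485, 0.256] pointing down, gripper open.
Joint ranges: [-2.53, 2.53], [-0.77, 2.02], [0.04, 2.7], [-1, 4.14], [0.28, 2.66], [-3.11, 3.11]. Speed limits (rad/s): [2.57, 2.57, 3.14, 3.14, 3.14, 3.14].

INTERFACE

Orientations are given as a unit quaternion [x, y, z, w].
In Python, from workcell import r, command_gripper, optics gives the robot as it stands. The module is installed in compiled form; this text tells all that it offers. Calls block until the motion is done:
- r.reach(position, orientation): joint-space move of the TCP to a pose.
- r.move_straight(position, orientation=None, speed=0.15, max_force=None): straight line of the TCP; orientation=None keeps the orientation; speed is the mean speed in m/s. With max_force (N) it stops when the force on the tool has changed by that much, and returns True; else False.
- r.movej(angles): joint-space move.
- command_gripper(opening, force=None): finger opening in m; force is the grip in N (None keeps the last); returns when the fingers have stopped.
- r.hold(seconds).
- r.solve_ik(position, orientation): joint angles nearest the present ones, or None.
- r.read_state(): the state.
- optics.get_image(name): name is "scene" or "top" or "wrist"; returns (picture, depth): 420x560x3 uint8, red, green, blue; 420x560 float32, m along the optical axis (not along the pixel's ray), 0 where there is no reading.
- optics.camera_model(name): a dict with "K" (3x3 intrinsics, pixels), "k1" (the pictures are not rectified: a ray, as slopes to the right and down, at radius r is drawn at 1 + k1 r^2 times it, then the intrinsics apply), "R" (3x3) and "t" (3): a world point X has camera coordinates R X + t; the wrist camera has in their place "tool_from_camera" (4x4, takes a point from camera to tool coordinates, whose origin is the TCP and whose axes are the flange's). Camera axes: x right, y down, z forward; pixel columns grow to the right and rows downward; lengths in m; the calibration is good to about 2 mm. A picture is of the moment at which its call begins: read the wrist's pose just before it. camera_model takes no time and is no camera call.
A pose or a line that the arm cannot do raises r.PlanningError and nothing moves.
- r.finish_job(): hands the job in; it is judged then, once.
The state is a dict: "time_s": time; "joint_positions": joint angles; "dq": joint speeds; "tau": joint torques, N m; "eef_pos": TCP position; "eef_rot": TCP orientation; "contact_force": force on the tool from outside, world axes, zero at the start; "torque": the same for the moment, N m; "grip_width": finger opening in m; "grip_force": force on a finger pad.
Only numpy, scipy, OpenCV 4.12 (cv2) and the standard library are available. Lean on these libraries where they do the work, as an engineer would, in place of code of your own. Each camera call takes 0.05 s, during which the arm holds its last target. There are 200 camera calls.

TASK

Pick up the deep oblong bead box gently by its sides (its thin walls crack if squeezed hard), set it flat in the nest of the slide's carriage and let go of it. Then take the carriage's upright finger plate between the fingers and slide the carriage towards the bead feeder until you feel its ball drop into the notch. Finish while still holding the plate, with the carriage at rest in the notch and the box in the nest; leave the other things on the table alone.

Things in the scene. Friction and masses are not known exactly. Their poses are not given: they have to be found in the camera images.
- box: the deep oblong bead box, open at the top, thin white plastic: 70 (its x) x 46 (its y) x 36 mm high, walls 2.5 mm, about 60 g, standing on the table. Origin: centre of its underside; z up. The walls crack above a squeeze of 20 N per finger; 8 N lifts it safely
- tray: bystander: a shallow white tray, 70 x 46 x 16 mm high, origin at centre of its underside
- tub: bystander: a square white tub, 60 x 60 x 36 mm high, origin at centre of its underside
- glue: bystander: white glue bottle, 36 mm across, 100 mm high, origin at centre of its underside
- tape: bystander: flat cardboard tape ring, 90 mm across, 24 mm high, origin at centre of its underside
- jar: bystander: clear jar, 56 mm across, 60 mm high, origin at centre of its underside
- cross_a: bystander: small flat steel cross lying on the table, 45 x 27 x 5 mm, origin at centre of its underside
- cross_b: bystander: another such cross
- pliers: bystander: pliers lying on the table, 150 mm long along its x, 14 mm thick, origin on the table near the pivot
- slide: slide fixture, fixed to the table: aluminium plate 200 (x, -110 to +90) x 380 (y) x 10 mm, guide rods along y, end blocks 28 mm high. Origin: on the table, mid-length. The carriage slides to +y. A steel index bar 18 mm high lies along y at x = -92 mm; its one notch, a 10 mm gap, is in line with the feeder's chute, set anew each job between y = -20 and +30 mm
- back (a point): middle of the slide plate's far (+x) edge, on its top, 90 mm in x from the slide's origin. Behind it stands the fixed bead feeder: a clear hopper of beads 100 mm wide (y), 20 to 105 mm beyond this point in x, top 182 mm above the table. Its 36 mm wide metal chute reaches back to 35 mm before this point, its lip 85 mm above the table, over the far end of the nest's path
- nest (a point): centre of the floor of the nest on the carriage, 34 mm above the table; axes as the slide's. A rectangular frame 74 (x) x 50 (y) mm inside, its rim 3 mm thick and 8 mm above the floor; the box goes in with its length along x, either way round, 2 mm free on each side
- grip (a point): where to take hold of the upright black finger plate on the carriage, 12 mm below its top; axes as the slide's. The plate is 24 (x) x 12 (y) mm, 46 mm tall, standing on the carriage (34 mm above the table), 80 mm from the nest's centre towards -x; pinch it across y. The plunger's 13 mm head, up to 66 mm above the table, stands 32 mm further towards -x
- carriage (a joint): travel of the carriage along the slide's +y, m; 0 at the loading end (slide y = -120 mm), stop at 0.19; the notch is between 0.10 and 0.15. Drag about 2 N; at the notch the ball pulls the carriage in, and about 10 N is needed to move on
- plunger (a joint): drop of the sprung ball plunger on the carriage (its black head sinks with it), m: 0 while the ball rides on the index bar, about 0.003 when it sits in the notch, less than 0.0013 if more than about 2 mm off the notch's middle
Mind the look-alikes: they are no part of the job. Leave any black look-alike of the box alone.

How it is judged:
By the outcome, as a careful person would: the job done as asked, in the order asked, and still so for the second after the job is handed in, while the arm keeps its last pose, push and grip.
It also fails if it takes over 58 s, if anything falls off the work surface, if the arm or the gripper's body presses on something with over 40 N, if the wrist force passes 120 N, or if a joint passes its speed limit or range.

## Working session

There is one attempt and no reset: what is moved stays moved. The work goes in short steps, each a Python script; the robot and the scene stay as the last script left them, time stands still between calls to the robot, and variables do not carry over. Pictures are saved under pics/ and viewed, at most 10 in all, crops included, and the job is handed in when it is done.

```bash
ls; mkdir -p pics; python3 - <<'E'
from workcell import r, optics
import numpy as np, cv2
np.set_printoptions(precision=4,suppress=True)
for n in ("scene","top"):
    p,d=optics.get_image(n); cv2.imwrite(f"pics/{n}0.png",p[:,:,::-1]); np.savez(f"{n}0.npz",p=p,d=d)
    print(n,optics.camera_model(n))
print(optics.camera_model("wrist")); s=r.read_state(); print(s, r.tip_extent)
E
```

```text
pics
scene {'K': array([[417.0538,   0.    , 281.7171],
       [  0.    , 417.0538, 210.7576],
       [  0.    ,   0.    ,   1.    ]]), 'k1': -0.0032497869112118882, 'R': array([[-0.3784,  0.9256, -0.0044],
       [ 0.7533,  0.3052, -0.5826],
       [-0.538 , -0.2238, -0.8127]]), 't': array([ 0.2414, -0.3107,  1.5497])}
top {'K': array([[466.1477,   0.    , 274.8891],
       [  0.    , 466.1477, 210.6579],
       [  0.    ,   0.    ,   1.    ]]), 'k1': -0.09931862125589162, 'R': array([[-0.0249, -0.9997,  0.0031],
       [-0.9765,  0.0236, -0.2143],
       [ 0.2142, -0.0084, -0.9768]]), 't': array([-0.0383,  0.5422,  1.5564])}
{'K': array([[313.404 ,   0.    , 276.294 ],
       [  0.    , 313.404 , 212.6823],
       [  0.    ,   0.    ,   1.    ]]), 'k1': -0.07005186163624691, 'tool_from_camera': array([[-0.0008, -0.9508, -0.3099,  0.0789],
       [ 1.    , -0.001 ,  0.0004, -0.    ],
       [-0.0007, -0.3099,  0.9508, -0.1175],
       [ 0.    ,  0.    ,  0.    ,  1.    ]])}
{'time_s': 0.1, 'joint_positions': array([ 1.033 ,  0.3427,  1.5249, -0.    ,  1.2754, -0.146 ]), 'dq': array([ 0.0001, -0.0013, -0.0021, -0.0009,  0.0001,  0.0014]), 'tau': array([  0.0023, -43.4447, -24.6491,  -0.    ,   0.0046,   0.    ]), 'eef_pos': array([0.2003, 0.485 , 0.2557]), 'eef_rot': array([ 0.1946,  0.9809, -0.0006, -0.0002]), 'contact_force': array([ 0.2812,  0.1818, -0.1379]), 'torque': array([ 0.0322,  0.0012, -0.0163]), 'grip_force': 0.0, 'grip_width': 0.08544699126060298} 0.025
```

View pics/scene0.png

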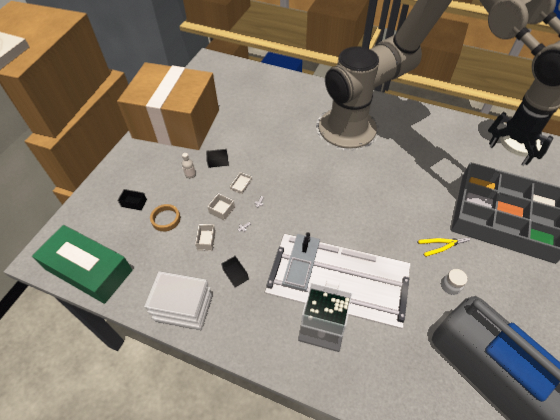

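View pics/top0.png

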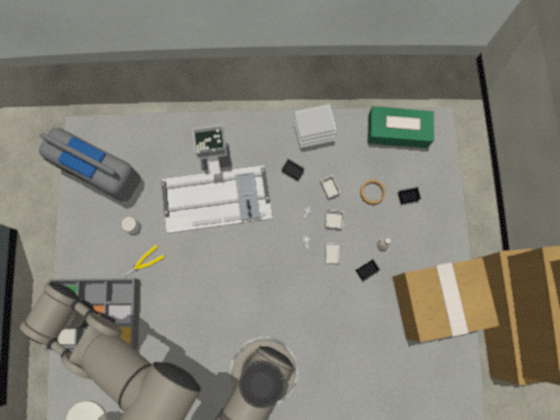

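The white look-alikes are at scene (242,183), (221,206) and (205,237), which are top (332,254), (334,220) and (330,187). Black look-alikes are at scene (218,158), (132,200) and (235,271). The slide is around scene (340,278) with the carriage at its loading end. I'll enlarge the white ones and measure their heights.

```bash
cat > h.py <<'E'
from workcell import r, command_gripper, optics
import numpy as np, cv2
from scipy.spatial.transform import Rotation as Ro
np.set_printoptions(precision=4,suppress=True)
def cam(n,state=None):
    m=optics.camera_model(n); K=m["K"]; k1=m["k1"]
    if n=="wrist":
        T=np.eye(4); T[:3,:3]=Ro.from_quat(state["eef_rot"]).as_matrix(); T[:3,3]=state["eef_pos"]
        W=T@m["tool_from_camera"]
    else:
        W=np.eye(4); W[:3,:3]=m["R"].T; W[:3,3]=-m["R"].T@m["t"]
    return K,np.array([k1,0,0,0,0]),W
def rays(c,uv):
    K,D,W=c; s=cv2.undistortPoints(np.asarray(uv,float).reshape(-1,1,2),K,D)[:,0]
    return np.c_[s,np.ones(len(s))]@W[:3,:3].T, W[:3,3]      # per unit depth
def world(c,uv,d): R,o=rays(c,uv); return o+R*np.asarray(d).reshape(-1,1)
def cloud(c,d):
    v,u=np.mgrid[:d.shape[0],:d.shape[1]]
    X=world(c,np.c_[u.ravel(),v.ravel()],d.ravel()).reshape(d.shape+(3,)); X[d==0]=np.nan; return X
def onplane(c,uv,z): R,o=rays(c,uv); return o+R*((z-o[2])/R[:,2])[:,None]
def project(c,X):
    K,D,W=c; Wi=np.linalg.inv(W)
    return cv2.projectPoints(np.asarray(X,float).reshape(-1,1,3),cv2.Rodrigues(Wi[:3,:3])[0],Wi[:3,3],K,D)[0][:,0]
def tri(cs,uvs):
    A=np.zeros((3,3));b=np.zeros(3)
    for c,uv in zip(cs,uvs):
        R,o=rays(c,[uv]); q=R[0]/np.linalg.norm(R[0]); P=np.eye(3)-np.outer(q,q); A+=P;b+=P@o
    return np.linalg.solve(A,b)
def down(yaw): return Ro.from_matrix(Ro.from_euler('z',yaw).as_matrix()@np.diag([1,-1,-1.])).as_quat()
E
python3 - <<'E'
from h import *
S=np.load("scene0.npz");T=np.load("top0.npz")
for n,f in (("scene",S),("top",T)):
    X=cloud(cam(n),f["d"])
    P=dict(scene=[(242,183),(221,206),(205,237)],top=[(332,254),(334,220),(330,187)])[n]
    for u,v in P:
        w=X[v-20:v+21,u-22:u+23]; c=X[v,u]
        m=(w[...,2]>.008)&(np.linalg.norm(w[...,:2]-c[:2],axis=-1)<.055)
        print(n,(u,v),c,"z95",np.nanpercentile(w[m][:,2],[80,95,99]),"rect",cv2.minAreaRect(w[m][:,:2].astype(np.float32)))
def e(p,x,y,w,h,s): return cv2.resize(p[y:y+h,x:x+w,::-1],None,fx=s,fy=s,interpolation=cv2.INTER_CUBIC)
a=e(S["p"],180,160,90,100,4.4);b=e(T["p"],300,170,90,100,4.4)
cv2.imwrite("pics/cand.png",np.hstack([a,b]))
a=e(S["p"],262,225,155,130,4.2)
cv2.imwrite("pics/slide.png",a)
E
```

```text
scene (242, 183) [ 0.3913 -0.2439  0.0038] z95 [0.0158 0.018  0.0194] rect ((0.39465031027793884, -0.2472054660320282), (0.047909948974847794, 0.07303445041179657), 86.4930648803711)
scene (221, 206) [ 0.5004 -0.267   0.0002] z95 [0.0335 0.0367 0.0397] rect ((0.5130375623703003, -0.25891923904418945), (0.06435422599315643, 0.06351563334465027), 81.80300903320312)
scene (205, 237) [ 0.6259 -0.2566  0.0048] z95 [0.0341 0.0365 0.0383] rect ((0.632300078868866, -0.2507154643535614), (0.07424907386302948, 0.047077443450689316), 20.000513076782227)
top (332, 254) [ 0.3914 -0.2488  0.0089] z95 [0.0175 0.0223 0.0245] rect ((0.39516791701316833, -0.2530156970024109), (0.10443602502346039, 0.08744049072265625), 46.23765182495117)
top (334, 220) [ 0.514  -0.2627  0.0033] z95 [0.0362 0.0404 0.0437] rect ((0.5158974528312683, -0.26534023880958557), (0.08310182392597198, 0.08941633254289627), 67.51182556152344)
top (330, 187) [ 0.6369 -0.2548  0.0018] z95 [0.0345 0.0401 0.0424] rect ((0.6370485424995422, -0.2561866044998169), (0.09104626625776291, 0.10131685435771942), 28.689611434936523)
```

View pics/cand.png

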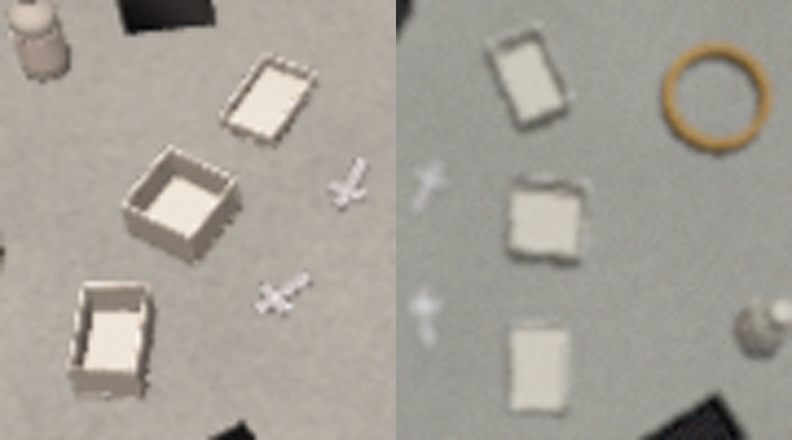

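View pics/slide.png

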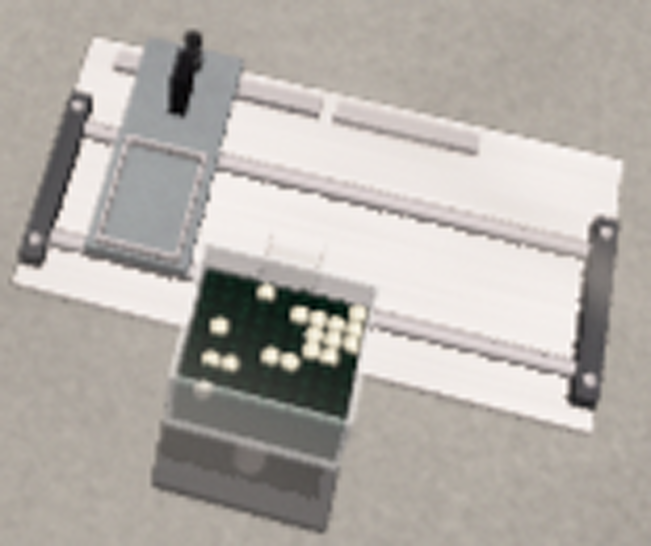

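Only scene (205,237), top (330,187), is both oblong (74×47) and 36 mm high. (242,183) is the shallow 16–18 mm tray and (221,206) is the square tub. The notch gap shows near scene (340,251), and the carriage is at the -y end. Next are wrist views of the slide and box, two places each.

```bash
python3 - <<'E'
from h import *
S=np.load("scene0.npz"); c=cam("scene"); X=cloud(c,S["d"])
cr=lambda x,y:(262+x/4.2,225+y/4.2)
for n,p in dict(nest=(155,195),platetop=(180,95),notch=(327,110),A=(95,38),B=(622,160),C=(590,432),D=(14,282),lip=(295,250)).items():
    u,v=cr(*p); print(n,(u,v),X[int(round(v)),int(round(u))])
q=onplane(c,[cr(95,38),cr(622,160),cr(590,432),cr(14,282)],0.01); print(q)
d=q[1]-q[0]; yaw=np.arctan2(-d[0],d[1]); print("yaw",np.degrees(yaw)); 
n=X[271,299]; np.set_printoptions(precision=3)
def shot(tag,p,yaw):
    r.reach(p,down(yaw)); r.hold(.2); s=r.read_state(); p,d=optics.get_image("wrist")
    np.savez(tag+".npz",p=p,d=d,eef_pos=s["eef_pos"],eef_rot=s["eef_rot"]); print(tag,s["time_s"],s["eef_pos"])
    return p[:,:,::-1]
a=shot("s1",[n[0]-.05,n[1]+.03,.20],np.pi+yaw)
b=shot("s2",[n[0]-.05,n[1]-.03,.20],np.pi+yaw)
e=shot("b1",[.634,-.235,.19],np.pi+.35)
f=shot("b2",[.634,-.275,.15],np.pi+.35)
g=np.vstack([np.hstack([a,b]),np.hstack([e,f])]); cv2.imwrite("pics/w1.png",cv2.resize(g,(800,600),interpolation=cv2.INTER_AREA))
E
```

```text
nest (298.9047619047619, 271.42857142857144) [0.6391 0.0529 0.031 ]
platetop (304.85714285714283, 247.61904761904762) [0.5785 0.0472 0.0585]
notch (339.85714285714283, 251.1904761904762) [0.5221 0.1383 0.0107]
A (284.6190476190476, 234.04761904761904) [ 0.5286 -0.0339  0.0115]
B (410.0952380952381, 263.0952380952381) [0.4785 0.3388 0.0016]
C (402.4761904761905, 327.85714285714283) [ 0.6781  0.3608 -0.0008]
D (265.3333333333333, 292.1428571428571) [ 0.7236 -0.0151  0.0071]
lip (332.23809523809524, 284.5238095238095) [0.6729 0.1556 0.0878]
[[ 0.5283 -0.0353  0.01  ]
 [ 0.4841  0.3381  0.01  ]
 [ 0.6821  0.3605  0.01  ]
 [ 0.7248 -0.0135  0.01  ]]
yaw 6.7502008857669225
s1 2.325 [0.589 0.084 0.2  ]
s2 2.925 [0.589 0.024 0.2  ]
b1 4.2 [ 0.634 -0.233  0.19 ]
b2 4.7917 [ 0.635 -0.274  0.151]
```

View pics/w1.png

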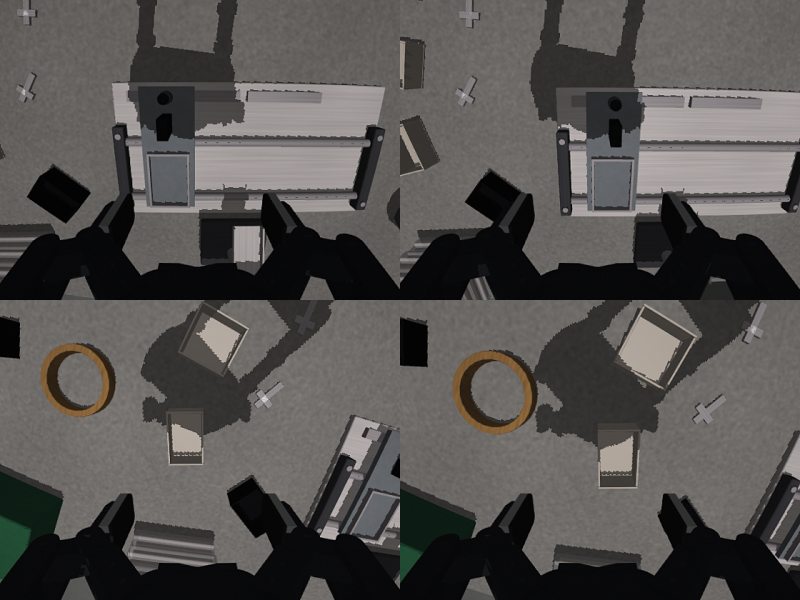

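Wrist view 1 (full-size pixels) shows the nest near (237,252), the finger plate at (230,178), the plunger head at (231,137) and the notch gap near (344,136). The box is at b1 (259,193) and b2 (305,218), nearly aligned with the image axes. I'll fit from depth and check against the two views.

```bash
python3 - <<'E'
from h import *
def load(t):
    f=np.load(t+".npz"); c=cam("wrist",dict(eef_pos=f["eef_pos"],eef_rot=f["eef_rot"])); return f["p"],c,cloud(c,f["d"])
def rect(P): 
    (cx,cy),(w,h),a=cv2.minAreaRect(P[:,:2].astype(np.float32)); 
    return np.array([cx,cy,w,h,a])
for t,uv in (("b1",(259,193)),("b2",(305,218))):
    p,c,X=load(t); x0=np.array([.634,-.254])
    near=np.linalg.norm(X[...,:2]-x0,axis=-1)<.055
    z=X[...,2]; m=near&(z>.03)&(z<.042); m=cv2.morphologyEx(m.astype(np.uint8),cv2.MORPH_OPEN,np.ones((2,2)))>0
    floor=near&(z<.01)&(np.abs(X[...,:2]-x0).max(-1)<.012)
    print(t,"rim",rect(X[m]),"zmed",np.median(z[m]),"floor",np.nanmedian(z[floor]),m.sum())
    tb=(z<.004)&(np.linalg.norm(X[...,:2]-x0,axis=-1)<.1); print(" table z",np.median(z[tb]))
for t in ("s1","s2"):
    p,c,X=load(t); z=X[...,2]; n0=np.array([.6391,.0529])
    d=np.linalg.norm(X[...,:2]-n0,axis=-1)
    m=(d<.055)&(z>.0385)&(z<.05)
    m=cv2.morphologyEx(m.astype(np.uint8),cv2.MORPH_OPEN,np.ones((2,2)))>0
    print(t,"nest rim",rect(X[m]),np.median(z[m]),"floor",np.nanmedian(z[d<.015]))
    m=(z>.07)&(z<.095)&(np.linalg.norm(X[...,:2]-[.56,.045],axis=-1)<.05)
    print("  plate",rect(X[m]) if m.sum()>5 else None,np.median(z[m]),m.sum())
    m=(z>.058)&(z<.07)&(np.linalg.norm(X[...,:2]-[.53,.04],axis=-1)<.03)
    print("  head",rect(X[m]) if m.sum()>5 else None,np.median(z[m]),m.sum())
    m=(z>.014)&(z<.024)&(X[...,0]<.54)&(X[...,0]>.46)&(X[...,1]>.06)&(X[...,1]<.32)
    n,l,st,ce=cv2.connectedComponentsWithStats(m.astype(np.uint8))
    for i in range(1,n):
        if st[i,4]>60: print("  bar",rect(X[l==i]),np.median(z[l==i]),st[i])
e=[cv2.resize(load(t)[0][y:y+h,x:x+w,::-1],(400,h*400//w),interpolation=cv2.INTER_CUBIC) for t,x,y,w,h in (("b2",255,150,100,140),("s1",170,110,100,140))]
cv2.imwrite("pics/w2.png",np.hstack(e))
E
```

```text
b1 rim [nan nan  0.  0.  0.] zmed nan floor 0.002314486476024835 850
 table z -3.132861714899571e-05
b2 rim [ 0.6408 -0.2435  0.091   0.0516 22.671 ] zmed nan floor 0.0023779889190715664 1058
 table z -8.705610120618434e-06
s1 nest rim [0.658  0.051  0.1022 0.06   6.1593] nan floor 0.03386569838610326
  plate [0.5674 0.0418 0.0246 0.0123 7.0613] 0.0796938648761887 562
  head [0.5445 0.0391 0.0296 0.0125 6.0004] 0.06540451762975824 257
  bar [0.5284 0.1027 0.0138 0.0588 6.8863] 0.017973502599534202 [273 127  64  16 928]
  bar [0.5183 0.1917 0.0145 0.1009 6.7483] 0.017936563080796775 [ 345  128  107   17 1576]
s2 nest rim [0.6574 0.0562 0.103  0.0593 7.3494] nan floor 0.033848597099430944
  plate [0.5671 0.0418 0.024  0.0121 6.6022] 0.0798261014699071 506
  head [0.5441 0.0392 0.0289 0.0121 6.2104] 0.06523668785488212 251
  bar [0.5283 0.1038 0.0143 0.0576 7.205 ] 0.017911532528310126 [338 135  61  16 945]
  bar [0.5178 0.1916 0.0143 0.1002 6.7443] 0.017944624185694258 [ 406  136  102   17 1446]
```

View pics/w2.png

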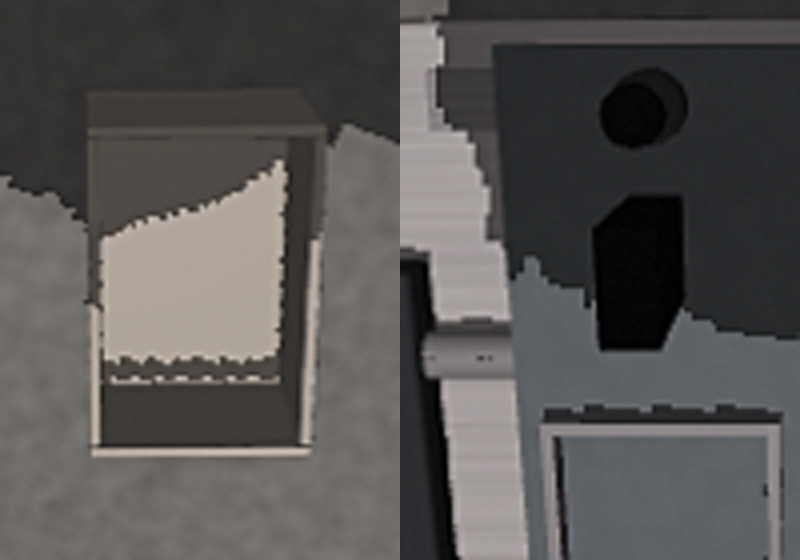

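```bash
cat >> h.py <<'E'
def load(t):
    f=np.load(t+".npz"); c=cam("wrist",dict(eef_pos=f["eef_pos"],eef_rot=f["eef_rot"])); return f["p"],c,cloud(c,f["d"])
def rimrect(X,x0,yaw,half,zr):
    """rectangle of points in a height band, inside a window in a yawed frame at x0: centre, size (x,y), yaw deg"""
    u=np.array([np.cos(yaw),np.sin(yaw)]); v=np.array([-u[1],u[0]]); D=X[...,:2]-x0
    with np.errstate(invalid="ignore"):
        m=(np.abs(D@u)<half[0])&(np.abs(D@v)<half[1])&(X[...,2]>zr[0])&(X[...,2]<zr[1])
    P=X[m]; cn=cv2.boxPoints(cv2.minAreaRect(P[:,:2].astype(np.float32))); c=cn.mean(0)
    e=[cn[1]-cn[0],cn[2]-cn[1]]
    if abs(e[0]@u)/np.linalg.norm(e[0])<.7: e=e[::-1]
    if e[0]@u<0: e[0]=-e[0]
    return np.r_[c,np.linalg.norm(e[0]),np.linalg.norm(e[1]),np.degrees(np.arctan2(e[0][1],e[0][0])),np.median(P[:,2]),len(P)]
E
python3 - <<'E'
from h import *
for t in ("b1","b2"):
    X=load(t)[2]
    for z0 in (.03,.033): print(t,rimrect(X,[.634,-.254],.36,(.044,.032),(z0,.040)))
for t in ("s1","s2"): 
    for z0 in (.038,.0405): print(t,rimrect(load(t)[2],[.6467,.0514],.118,(.045,.033),(z0,.046)))
# notch
v=np.array([-np.sin(.118),np.cos(.118)]);u=np.array([v[1],-v[0]])
for t in ("s1","s2"):
    X=load(t)[2]; D=X[...,:2]-[.5673,.0418]; a=D@u;b=D@v
    with np.errstate(invalid="ignore"): m=(a>-.038)&(a<-.026)&(X[...,2]>.015)&(X[...,2]<.021)&(b>.06)&(b<.14)
    s=np.sort(b[m]); i=np.argmax(np.diff(s)); print("gap",s[i],s[i+1],(s[i]+s[i+1])/2)
E
```

```text
b1 [  0.6333  -0.2509   0.0705   0.0456  20.4973   0.0354 852.    ]
b1 [  0.6333  -0.2509   0.0704   0.0455  20.5643   0.0355 729.    ]
b2 [   0.633    -0.2505    0.0702    0.0461   20.3497    0.0354 1071.    ]
b2 [  0.633   -0.2504   0.0701   0.0461  20.2231   0.0356 895.    ]
s1 [   0.6468    0.0508    0.0812    0.0565    6.421     0.0416 1011.    ]
s1 [  0.6468   0.0508   0.0812   0.0565   6.421    0.0418 831.    ]
s2 [  0.6469   0.0514   0.0812   0.0558   6.3356   0.0417 937.    ]
s2 [  0.6469   0.0514   0.0808   0.0558   6.3336   0.0419 774.    ]
gap 0.09441118563665608 0.10425439962774115 0.09933279263219862
gap 0.09487178043210114 0.10451452143046677 0.09969315093128395
```

Box: (0.633, -0.2507), yaw 20.4°, top 35.5 mm. Nest: (0.6469, 0.0511), floor 34 mm, yaw about 6.5°. The notch needs about 0.0995 m of travel. Now the descent and a gentle stepwise close.

```bash
python3 - <<'E'
from h import *
q=down(np.pi+np.radians(20.4)); b=[.6332,-.2507]
r.reach(b+[.10],q)
print(r.move_straight(b+[.036],speed=.1,max_force=8), r.read_state()["eef_pos"])
command_gripper(.052,20)
w=.048
while w>.040:
    command_gripper(w); s=r.read_state(); print(round(w,4),s["grip_width"],s["grip_force"],s["contact_force"],s["time_s"])
    if s["grip_force"]>6.5: break
    w-=.0005 if s["grip_force"]==0 else .0003
r.hold(.3); print(r.read_state()["grip_force"],r.read_state()["grip_width"])
E
```

```text
False [ 0.6337 -0.2511  0.0367]
0.048 0.047785934408571096 0.0 [0.1769 1.0821 0.9823] 6.6167
0.0475 0.047644907432446974 0.0 [-0.1011  0.5103 -0.1882] 6.8333
0.047 0.047087681775687805 0.0 [-0.1692  0.3023 -0.3912] 7.05
0.0465 0.04633614522842091 0.0078040879452601075 [ 0.284   0.011  -0.0757] 7.2667
0.0462 0.04617935737105085 0.19905597902834415 [-1.0402 -0.3533 -0.0976] 7.4833
0.0459 0.04600504359581044 2.984619028866291 [-0.4172  0.4518  0.3381] 7.7
0.0456 0.04559785113264692 11.097413152456284 [-0.3216  0.5471  0.7811] 7.9167
11.126485168933868 0.04570737701166162
```

```bash
python3 - <<'E'
from h import *
s=r.read_state(); p=s["eef_pos"]; r.move_straight([p[0],p[1],.12],speed=.08)
n=np.array([.6469,.0511]); y=np.radians(6.65)
r.reach([n[0],n[1],.15],down(np.pi+y)); r.hold(.3)
s=r.read_state(); P,d=optics.get_image("wrist"); np.savez("c1.npz",p=P,d=d,eef_pos=s["eef_pos"],eef_rot=s["eef_rot"])
X=load("c1")[2]; e=s["eef_pos"]; print(e,s["grip_force"],s["grip_width"],s["contact_force"],s["time_s"], np.degrees(Ro.from_quat(s["eef_rot"]).as_euler('zyx')))
print(rimrect(X,e[:2],y,(.045,.026),(e[2]-.006,e[2]+.004)))
cv2.imwrite("pics/c1.png",P[:,:,::-1])
E
```

```text
[0.647  0.0501 0.1498] 11.015609800815582 0.0459755029320535 [-0.6732  0.1332  0.6718] 10.875 [173.4304  -0.0139 179.9992]
[   0.6473    0.0501    0.0714    0.052     6.8787    0.149  4381.    ]
```

View pics/c1.png

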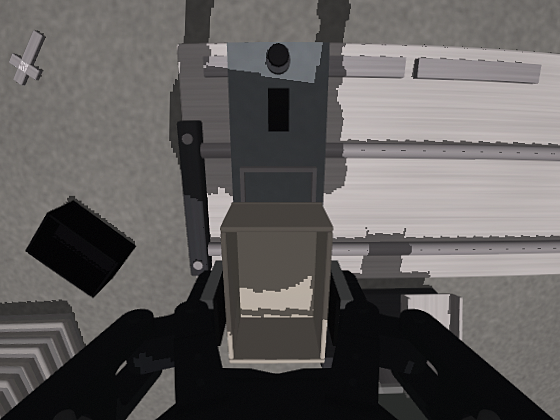

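The wrist view shows the box held square, its rim spanning columns 221–332, with the nest's near rim at 240–317. They are centred to within about 1 mm. I'll correct that offset and lower it with a force stop.

```bash
python3 - <<'E'
from h import *
y=np.radians(6.65); q=down(np.pi+y); t=np.array([.6467,.0511,.10]); cmd=t.copy()
for k,z in enumerate((.10,.085,.083)):
    cmd[2]=z; r.move_straight(cmd,q,speed=.06); r.hold(.2); e=r.read_state()["eef_pos"]; print(cmd,e); cmd[:2]+=t[:2]-e[:2]
cmd[2]=.0695
hit=r.move_straight(cmd,q,speed=.02,max_force=5); s=r.read_state(); print(hit,s["eef_pos"],s["contact_force"],s["grip_force"],s["time_s"])
E
```

```text
[0.6467 0.0511 0.1   ] [0.6469 0.0511 0.1005]
[0.6465 0.0511 0.085 ] [0.6466 0.0511 0.0852]
[0.6465 0.0511 0.083 ] [0.6466 0.0511 0.0831]
True [0.6464 0.0511 0.07  ] [-0.6536 -0.0987  4.6105] 11.622793525457382 13.7833
```

```bash
python3 - <<'E'
from h import *
y=np.radians(6.65); q=down(np.pi+y)
command_gripper(.052); command_gripper(.075); e=r.read_state()["eef_pos"]
r.move_straight([e[0],e[1],.13],q,speed=.12)
r.reach([.575,.0425,.16],q); r.hold(.2)
s=r.read_state(); P,d=optics.get_image("wrist"); np.savez("c2.npz",p=P,d=d,eef_pos=s["eef_pos"],eef_rot=s["eef_rot"])
X=load("c2")[2]; print(s["eef_pos"],s["time_s"],s["contact_force"])
print("box",rimrect(X,[.6467,.0511],y,(.042,.03),(.060,.076)))
u=np.array([np.cos(y),np.sin(y)]);v=np.array([-u[1],u[0]]);D=X[...,:2]-[.6467,.0511]
with np.errstate(invalid="ignore"):
  for nm,m in (("-x",D@u<-.030),("+x",D@u>.030),("-y",D@v<-.019),("+y",D@v>.019)):
    k=m&(np.abs(D@u)<.04)&(np.abs(D@v)<.027)&(X[...,2]>.06)&(X[...,2]<.08); print(nm,np.median(X[k][:,2]),k.sum())
print("plate",rimrect(X,[.5673,.0418],y,(.02,.016),(.075,.085)))
cv2.imwrite("pics/c2.png",P[:,:,::-1])
E
```

```text
[0.5754 0.0425 0.159 ] 15.6417 [-0.7046  0.7985 -0.0177]
box [   0.6463    0.051     0.0714    0.0464    6.8665    0.0686 1610.    ]
-x 0.06741458687589041 581
+x 0.06667215833659994 500
-y 0.06945266175094045 365
+y 0.06936414136574866 344
plate [  0.5674   0.0419   0.0247   0.012    6.8335   0.0798 650.    ]
```

View pics/c2.png

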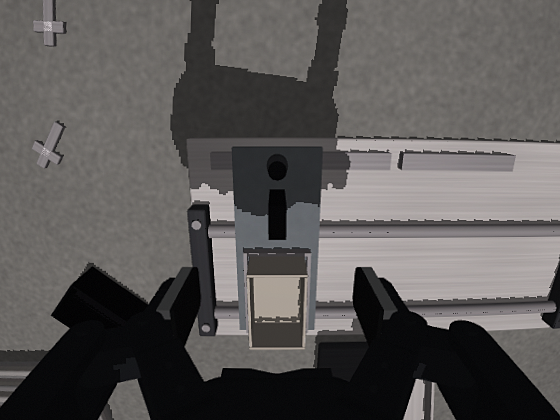

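The box sits flat at (276,310), with all four rim sides near z 0.069, and the plate top is at (277,215). Now I'll grip the plate and slide.

```bash
python3 - <<'E'
from h import *
y=np.radians(6.8); q=down(np.pi+y); v=np.array([-np.sin(y),np.cos(y),0]); g=np.array([.5673,.0418,.074])
r.reach([g[0],g[1],.125],q); r.hold(.1); e=r.read_state()["eef_pos"]; cor=g[:2]-e[:2]
print(r.move_straight([g[0]+cor[0],g[1]+cor[1],.074],q,speed=.08,max_force=10))
command_gripper(0.0,40); s=r.read_state(); p0=s["eef_pos"]; print(p0,s["grip_width"],s["grip_force"],s["contact_force"],s["time_s"])
def go(t,sp):
    r.move_straight(p0+v*t,q,speed=sp); s=r.read_state(); print(round(t,4),(s["eef_pos"]-p0)@v,"F",s["contact_force"]@v,s["contact_force"],s["time_s"])
go(.03,.06); go(.09,.08)
for t in np.arange(.092,.0991,.001): go(t,.03)
np.savez("p0.npz",p0=p0)
E
```

```text
False
[0.5665 0.0416 0.0743] 0.011646282062911562 41.582465171813965 [-0.427  -1.0597  3.0153] 17.4417
0.03 0.030525786030070737 F 2.82616123443798 [-0.9627  2.7314  1.1585] 18.0917
0.09 0.09031614245976595 F 2.5291450360704455 [1.1512 2.6843 0.0748] 18.9917
0.092 0.09190961709039432 F -0.3288828726447902 [ 1.5398 -0.1476 -1.3704] 19.2417
0.093 0.09271188750930592 F -3.369572316822581 [ 3.6406 -2.9593 -1.6197] 19.4917
0.094 0.09401398439903536 F -2.104647245934901 [ 4.1515 -1.6245 -2.1864] 19.7417
0.095 0.0952777342594525 F -0.23375511793446457 [ 5.5799  0.43   -1.8554] 19.9917
0.096 0.0963199063803199 F 0.31342662278854394 [ 5.0136  0.9135 -2.9994] 20.2417
0.097 0.09729574470972074 F -0.14681455816710243 [ 5.1542  0.4667 -2.6315] 20.4917
0.098 0.09846393160025335 F 0.5836547341419 [ 5.173   1.2046 -2.6743] 20.7417
0.099 0.099627050322035 F 1.7857192297254683 [ 5.3213  2.4329 -2.4226] 20.9917
```

```bash
python3 - <<'E'
from h import *
y=np.radians(6.8); q=down(np.pi+y); v=np.array([-np.sin(y),np.cos(y),0]); u=np.array([v[1],-v[0],0]); p0=np.load("p0.npz")["p0"]
def look():
    s=r.read_state(); P,d=optics.get_image("wrist"); X=cloud(cam("wrist",s),d); D=X-s["eef_pos"]; a=D@u; b=D@v
    with np.errstate(invalid="ignore"):
        k=(np.hypot(a+.032,b)<.006)&(X[...,2]>.05); pl=(np.abs(a)<.05)&(np.abs(b)<.02)
    return (np.median(X[k][:,2]) if k.sum() else None, k.sum()),P
for t in np.arange(.099,.1031,.0005):
    r.move_straight(p0+v*t,q,speed=.02); F=[]
    for _ in range(3): r.hold(.05); s=r.read_state(); F.append(s["contact_force"])
    h,P=look(); print(round(t,4),(s["eef_pos"]-p0)@v,"F",np.mean(F,0)@v,np.mean(F,0)@u,"head",h,s["time_s"])
    if h[0] and h[0]<.0630: break
cv2.imwrite("pics/c3.png",P[:,:,::-1])
E
```

```text
0.099 0.09966275452473665 F 1.5025033190042685 5.0908114074392365 head (np.float64(0.06277388694018654), np.int64(598)) 21.3917
```

```bash
python3 - <<'E'
from h import *
y=np.radians(6.8); q=down(np.pi+y); v=np.array([-np.sin(y),np.cos(y),0]); u=np.array([v[1],-v[0],0]); p0=np.load("p0.npz")["p0"]
for t in (.0995,.1,.1005,.101):
    r.move_straight(p0+v*t,q,speed=.02); F=[]
    for _ in range(4): r.hold(.05); s=r.read_state(); F.append(s["contact_force"])
    P,d=optics.get_image("wrist"); X=cloud(cam("wrist",s),d); D=X-s["eef_pos"]; a=D@u; b=D@v
    with np.errstate(invalid="ignore"):
        k=(np.hypot(a+.032,b)<.006)&(X[...,2]>.05); pl=(np.abs(a+.048)<.004)&(np.abs(b)<.01)
        bx=(X[...,2]>.06)&(X[...,2]<.075)&(a>.04)
    print(t,(s["eef_pos"]-p0)@v,"F",np.mean(F,0)@v,np.mean(F,0)@u,"head",np.median(X[k][:,2]),s["time_s"])
    if np.mean(F,0)@v<-5: break
cv2.imwrite("pics/c3.png",P[:,:,::-1])
E
```

```text
0.0995 0.09983952498233319 F 0.5206287962153663 5.194554306063549 head 0.06278551807678301 21.8917
0.1 0.10005854053459635 F -0.877794232804952 4.793620191654573 head 0.0627499163234202 22.3917
0.1005 0.1002463346834454 F -2.7389336875594186 5.025332879198896 head 0.06262049019455479 22.8917
0.101 0.10040523726116997 F -3.9913262296429513 4.723378576513869 head 0.06261183170934315 23.3917
```

View pics/c3.png

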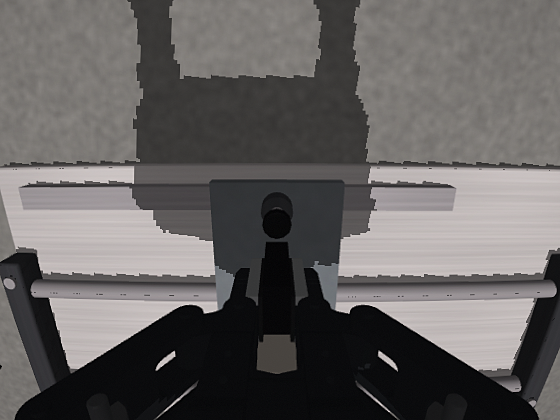

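The wrist view shows the head at (277,218), sunk about 2.7 mm. Carriage motion stalls near 0.100 m while the resisting force builds, so the ball is seated. I'll relax the push and check the box before handing in.

```bash
python3 - <<'E'
from h import *
y=np.radians(6.8); q=down(np.pi+y); v=np.array([-np.sin(y),np.cos(y),0]); p0=np.load("p0.npz")["p0"]
r.move_straight(p0+v*.0999,q,speed=.01); r.hold(.5); s=r.read_state()
print((s["eef_pos"]-p0)@v,s["contact_force"]@v,s["contact_force"],s["grip_force"],s["grip_width"],s["dq"],s["time_s"])
n=np.array([.6467,.0511])+v[:2]*.0998
for c in ("scene","top"):
    P,d=optics.get_image(c); X=cloud(cam(c),d)
    try: print(c,rimrect(X,n,y,(.042,.03),(.060,.078)))
    except Exception as e: print(c,e)
    if c=="scene":
        cv2.imwrite("pics/end.png",cv2.resize(P[215:355,260:420,::-1],None,fx=4,fy=4,interpolation=cv2.INTER_CUBIC))
E
```

```text
0.10005617736885021 -0.7959880769140193 [ 5.4059 -0.157  -1.9525] 40.83528757095337 0.011279345531030022 [-0.0002  0.0011 -0.0007  0.0013  0.0018 -0.0002] 24.2
scene [ 0.6331  0.1498  0.0691  0.0457  6.6996  0.069  84.    ]
top [ 0.  0.  0.  0.  0. nan  0.]h.py:39: RuntimeWarning: invalid value encountered in scalar divide
  if abs(e[0]@u)/np.linalg.norm(e[0])<.7: e=e[::-1]
  return _methods._mean(a, axis=axis, dtype=dtype,
  ret = ret.dtype.type(ret / rcount)
```

View pics/end.png

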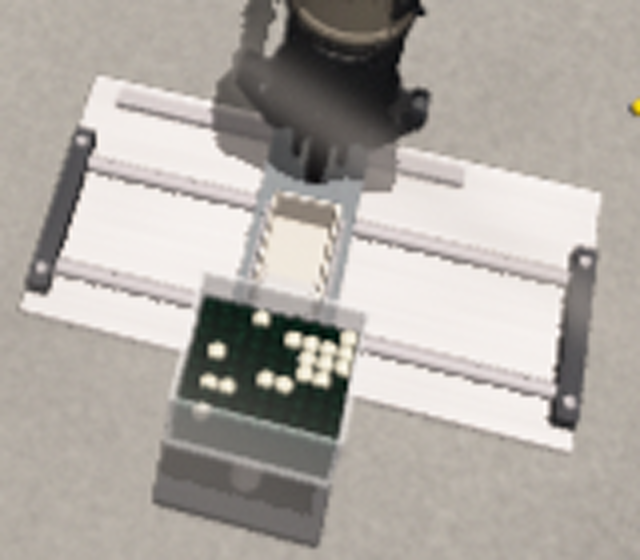

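The enlarged scene view shows the box flat in the nest at crop (295,245), in line with the chute, and the plate still held.

```bash
python3 -c "
from workcell import r
print(r.finish_job())"
```

```text
the job is handed in; nothing more can be done
None
```

The job is handed in: the bead box sits flat in the nest after a squeeze of about 11–12 N, and the carriage is at rest in the notch at about 0.100 m travel with its plate still held, at about 24 s on the robot's clock.

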